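# Wedge up the leaning ware board

## Robot

A 7-joint arm with a two-finger parallel gripper is mounted at the origin on the work surface. World frame = base frame: x ahead of the robot, y to its left, z up, the work surface at z = 0. Lengths are in m, angles in degrees, forces in N, time in s.
With the tool pointing down it reaches from about 0.4 to 0.9 m from the base axis. Payload 5.6 kg.
Tool frame: the origin (TCP) lies at the very end of the fingers, on their centre line; the grasp point (between the pads) lies 19 mm behind it; z points along the fingers, y is the line along which they close (so a half turn about z gives the same grasp; the last joint's range is limited). The gripper opens to 92 mm and grips with 3 to 60 N. Pads are 20 mm wide; open, the fingers measure 128 mm over their backs; the gripper's body (75 mm by 189 mm) begins 69 mm behind the grasp point.
Start: joints at [-66.578, 26.786, -0.665, 91.828, 0.344, 61.387, -3.226], TCP at [0.284, 0.585, 0.215] pointing down, gripper open.
Joint ranges: [-144.91, 144.91], [-17.63, 115.5], [-89.93, 88.59], [15.96, 139.68], [-74.01, 254.01], [8.47, 105.57], [-167.45, 167.45]. Speed limits (degrees/s): [147.25, 147.25, 180, 180, 180, 180, 180].

## Interface

Orientations are given as a 3x3 rotation matrix whose columns are the frame's x, y, z axes.
In Python, from rig import env gives the robot as it stands.
- The arm moves only by the tool move_arm, never from a script. Its argument "commands" is a list of rows, each a list of 3 entries, a list of its own where there are three numbers: the shift along the tool's x, y, z each as a share of 2 cm, from -1 to 1, then the turn about the tool's z as a share of 0.15 rad, from -1 to 1, then the finger opening in mm, from 0 to 91.9. In form: [[[x, y, z], twist, gripper], ...]. A call has 1 to 8 rows; each row shifts and turns the commanded pose from where the row before left it, along the tool's axes as they then stand; what a row does not reach is not made up. A row lasts 1/10 s, in which the tool goes at most 50 mm and 8.59 degrees, less where a joint would pass 70% of its speed; a pose out of reach is approached as far as the arm can. A call with a number of a shift or a turn outside -1 to 1 is refused whole. A call with a gripper value outside its range is refused whole. The fingers move at their own pace and stop on an object; "newtons" is the grip in N (left out, the last holds). Time passes only in rows, so rows that do not move let the fingers close. It gives the time, the measured TCP pose, the force, the opening and the grip force at its end, in the units of the state.
- env.get_obs(): the state, without advancing time (a new reading comes with each control period).
- env.camera(name): name is "scene" or "top" or "wrist"; returns a dict with "pixels" (480x640x3 uint8, red, green, blue), "fx", "fy", "cx", "cy" (pixels), "eye" and "attitude" of the camera in the world. Camera axes: x right, y down, z forward; pixel columns grow to the right and rows downward; lengths in m; the calibration is good to about 2 mm. A picture is of the moment at which its call begins. There is no depth.
- env.job_done(): hands the job in; it is judged then, once.
The state is a dict: "time_s": time; "joints": joint angles; "joint_vel": joint speeds; "effort": joint torques, N m; "eef_pos": TCP position; "ee_rot": TCP orientation; "wrist_force": force on the tool from outside, world axes, zero at the start; "ft_torque": the same for the moment, N m; "gripper_width": finger opening in m; "grip_force": force on a finger pad.
Only numpy, scipy, OpenCV 4.12 (cv2) and the standard library are available. Lean on these libraries where they do the work, as an engineer would, in place of code of your own. Each camera call takes 0.05 s, during which the arm holds its last target. There are 200 camera calls.

## Task

In the glaze spray booth the plywood ware board leans forward: its front edge, the long edge nearest the robot, is down on two short posts. Take the thick wooden wedge from the bench (not the thin shim) and push it, thin end first and square to the edge, under the middle of that front edge until it jams tight and has visibly lifted the edge clear of the posts, then let go, with the mug left standing on the board.

Things in the scene. Friction and masses are not known exactly. Their poses are not given: they have to be found in the camera images.
- wedge: Thick pale wood wedge, 120 mm long, 36 wide, 60 g, flat on the bench left or right of the board (a thin 90 x 24 x 9 mm wood shim and an untapered 110 x 30 x 30 mm clay bar lie in like places). Origin: centre of underside; x to the thin end (x = +60 mm), within 30 deg of world x; height at x is 16.5 mm - 0.2 x: 4.5 thin end, 28.5 thick end. Sides upright: grip across the width near x = -40 mm.
- low_edge (a point): Middle of the board's lower front edge, 16 mm above the bench at the start. x points in under the board (within 20 deg of world x), y along the edge, z up; moves with the board. The wedge touches when its origin is 2 mm short of this point; each 5 mm more lifts the edge 1 mm. Load on the edge about 4 N, so push with 4 to 12 N; friction then holds the wedge.
- board: Plywood ware board, 280 mm (y) x 220 mm (x) x 15 mm, 0.6 kg, hinged along its back bottom edge on a 24 mm high batten; only its front rises. Origin and axes as low_edge. The front posts (32 mm across) stand 105 mm either side of the middle, 30 mm in; between them the space under the board is free 180 mm in.
- mug: Unfired pale clay mug in two steps, 70 mm across, 100 mm high, about 0.3 kg, with a small handle, standing loose on the board, its foot at least 80 mm in from the front edge. Origin: centre of its foot; z up. It must stay standing on the board.
Things that resemble listed ones, but are neither listed nor needed, are in the scene too. What is shaped like the wedge but blue or red is not meant. Leave any orange look-alike of the mug alone.

How it is judged (in metres and radians):
At the end, for the whole second after the job is handed in: The thick wedge lies flat and still on the bench, within 25 mm of the middle of the front edge and 15 degrees of square to it; it carries the board (over 1.5 N) and holds that edge 16.8 mm or more above the bench (0.8 mm lifted). The mug stands upright and still on the board (height (world z) of low_edge above 0.0168 m and contact force between wedge and board above 1.5 N and y of wedge in the frame of low_edge between -0.025 and 0.025 m and angle between the x axis of wedge and the x axis of low_edge, either way round below 0.27 rad and angle between wedge's own z axis and vertical below 0.1 rad and linear speed of wedge below 0.005 m/s and angle between mug's own z axis and vertical below 0.2 rad and z of mug in the frame of board above 0.01 m and linear speed of mug below 0.02 m/s); the robot touches nothing.
It fails at once if the mug is knocked over or off the board (angle between mug's own z axis and vertical above 0.35 rad or z of mug in the frame of board below 0.008 m).
It also fails if it takes over 45 s, if anything falls off the work surface, if the arm or the gripper's body presses on something with over 40 N, if the wrist force passes 120 N, or if a joint passes its speed limit or range.

## Working session

There is one attempt and no reset: what is moved stays moved. The work goes in short steps, Python scripts to look and compute and a tool call to move; the robot and the scene stay as the last step left them, time stands still between calls to the robot, and variables do not carry over. Pictures are saved under pics/ and viewed, at most 10 in all, crops included, and the job is handed in when it is done.

Besides the shell and the picture viewer there is one more tool, called after "Request:" by a JSON object that holds its "fn" and its "kwargs", one argument or row to a line. move_arm: Moves the arm, as the interface text tells. Its arguments: {"type":"object","properties":{"commands":{"type":"array","items":{"type":"array"}},"newtons":{"type":"number"}},"required":["commands"]}

```bash
mkdir -p pics; cat > h.py <<'E'
import numpy as np,cv2
from rig import env
def shot(name,fn):
    c=env.camera(name); cv2.imwrite('pics/'+fn+'.png',c['pixels'][:,:,::-1]); 
    np.savez('pics/'+fn+'.npz',**{k:np.array(v) for k,v in c.items()}); return c
def load(fn): return dict(np.load('pics/'+fn+'.npz'))
def ray(c,uv,z):
    uv=np.atleast_2d(np.array(uv,float)); d=np.c_[(uv[:,0]-c['cx'])/c['fx'],(uv[:,1]-c['cy'])/c['fy'],np.ones(len(uv))]@np.array(c['attitude']).T
    e=np.array(c['eye']); return e+d*((z-e[2])/d[:,2])[:,None]
def proj(c,p):
    q=(np.atleast_2d(p)-np.array(c['eye']))@np.array(c['attitude']); return np.c_[q[:,0]/q[:,2]*c['fx']+c['cx'],q[:,1]/q[:,2]*c['fy']+c['cy']]
E
python3 - <<'E'
from h import *
t=shot('top','top0'); s=shot('scene','sc0')
print(t['eye'],t['attitude'],t['fx'],s['eye']); o=env.get_obs(); print(o['eef_pos'],o['ee_rot'],o['time_s'])
E
```

```text
[0.29160611 0.06897318 1.2655759 ] [[-0.02096051 -0.98131074  0.19128485]
 [-0.99972409  0.01854323 -0.01441859]
 [ 0.01060208 -0.1915343  -0.98142866]] 507.8249116051041 [1.30837555 0.09789136 0.55516891]
[0.28361929 0.5842856  0.21377511] [[-8.99626309e-01  4.36660238e-01 -5.83468922e-04]
 [ 4.36660615e-01  8.99625149e-01 -1.44890662e-03]
 [-1.07776592e-04 -1.55825241e-03 -9.99998780e-01]] 0.1
```

View pics/top0.png

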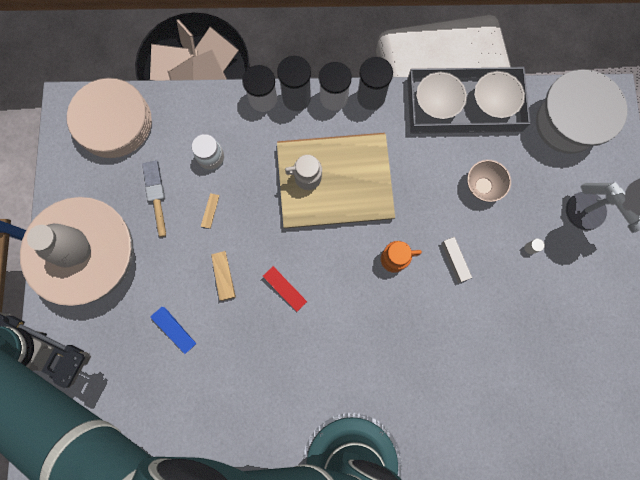

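View pics/sc0.png

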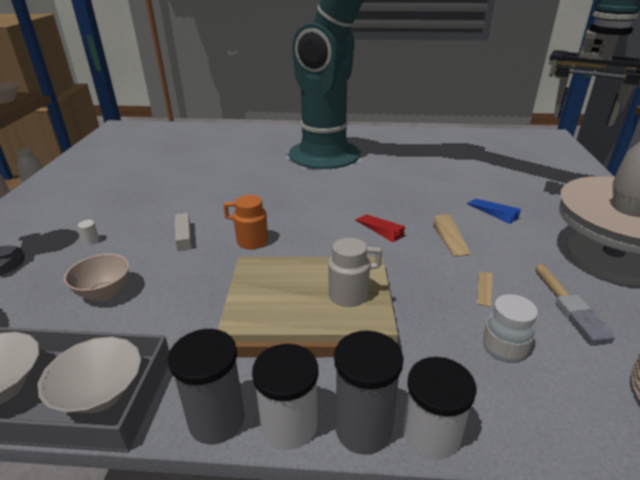

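Top view: the wood candidates are (223,277), which is larger and wedge-shaped in the scene view at (451,234), and (210,211), which is the small thin shim. The clay bar at (457,259) is grey, and the red (285,289) and blue (174,330) wedges are decoys. The one meant is (223,277), since it is pale wood and the larger of the two. I'll measure it and confirm with a crop.

```bash
python3 - <<'E'
from h import *
t=load('top0');s=load('sc0')
def crop(c,x0,y0,w,h): return cv2.resize(c['pixels'][y0:y0+h,x0:x0+w,::-1],(390,390),interpolation=cv2.INTER_CUBIC)
cv2.imwrite('pics/crop.png',np.hstack([crop(t,180,190,130,130),crop(s,400,190,130,130)]))
hsv=cv2.cvtColor(t['pixels'],cv2.COLOR_RGB2HSV)
m=((hsv[...,0]<28)&(hsv[...,0]>10)&(hsv[...,1]>70)&(hsv[...,2]>90)).astype(np.uint8)
def big(m,box):
    x0,y0,x1,y1=box; k=np.zeros_like(m);k[y0:y1,x0:x1]=m[y0:y1,x0:x1]
    return max(cv2.findContours(k,0,cv2.CHAIN_APPROX_NONE)[0],key=cv2.contourArea)
for n,b,z in [('wedge',(200,240,250,310),.012),('shim',(195,185,225,235),.009),('board',(260,120,410,240),.031)]:
    c=big(m,b); r=cv2.minAreaRect(c); bx=cv2.boxPoints(r); p=ray(t,bx,z)
    print(n,bx.round(1).tolist(),p[:,:2].round(4).tolist(),[np.linalg.norm(p[i]-p[i-1]).round(4) for i in range(4)])
    ap=cv2.approxPolyDP(c,4,True)[:,0]; print('poly',ap.tolist())
mo=((hsv[...,0]<14)&(hsv[...,1]>190)&(hsv[...,2]>120)).astype(np.uint8)
mr=(((hsv[...,0]<5)|(hsv[...,0]>174))&(hsv[...,1]>150)).astype(np.uint8)
c=big(mo,(370,230,430,280));x,y,w,h=cv2.boundingRect(c);print('orange',x,y,w,h,ray(t,[[x,y],[x,y+h],[x+w,y+h]],.07).round(3).tolist(),ray(t,[[x,y],[x,y+h],[x+w,y+h]],.0).round(3).tolist())
c=big(mr,(255,255,312,315));print('red',ray(t,cv2.boxPoints(cv2.minAreaRect(c)),.012).round(3).tolist())
E
```

```text
wedge [[210.0, 253.8000030517578], [225.5, 250.6999969482422], [234.8000030517578, 296.79998779296875], [219.1999969482422, 300.0]] [[0.5043, 0.3377], [0.5115, 0.299], [0.396, 0.2745], [0.3891, 0.3126]] [np.float64(0.1179), np.float64(0.0393), np.float64(0.1181), np.float64(0.0386)]
poly [[224, 251], [212, 254], [219, 299], [234, 297]]
shim [[200.1999969482422, 225.8000030517578], [209.6999969482422, 192.60000610351562], [219.1999969482422, 195.3000030517578], [209.6999969482422, 228.5]] [[0.5772, 0.3645], [0.6637, 0.3426], [0.6561, 0.3181], [0.5697, 0.3404]] [np.float64(0.0253), np.float64(0.0893), np.float64(0.0256), np.float64(0.0892)]
poly [[218, 195], [210, 194], [201, 226], [210, 227]]
board [[276.20001220703125, 141.0], [387.1000061035156, 131.6999969482422], [394.29998779296875, 218.0], [283.3999938964844, 227.1999969482422]] [[0.792, 0.1703], [0.8125, -0.1166], [0.5832, -0.1244], [0.5646, 0.1531]] [np.float64(0.228), np.float64(0.2876), np.float64(0.2295), np.float64(0.2781)]
poly [[384, 133], [278, 141], [284, 227], [394, 217]]
orange 404 257 8 10 [[0.478, -0.137, 0.07], [0.454, -0.136, 0.07], [0.453, -0.155, 0.07]] [[0.489, -0.149, 0.0], [0.463, -0.148, 0.0], [0.463, -0.168, 0.0]]
red [[0.446, 0.208, 0.012], [0.471, 0.183, 0.012], [0.384, 0.099, 0.012], [0.36, 0.123, 0.012]]
```

View pics/crop.png

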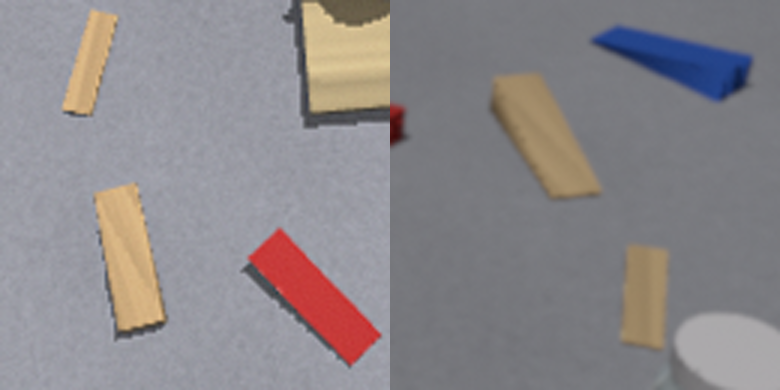

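The crop confirms it: the pale wood wedge's thick end shows its dark face towards the robot, at (223,299) in the top view, and the thin end is at (218,252). The smaller piece is the flat shim.

```bash
python3 - <<'E'
from h import *
t=load('top0')
thin=ray(t,[[224.5,251],[211.5,253.8]],.0045); thick=ray(t,[[219,299.5],[234.5,297]],.0285)
a,b=thin.mean(0)[:2],thick.mean(0)[:2]; d=a-b; print(thin.round(4),thick.round(4))
print('len',np.linalg.norm(d),'ctr',(a+b)/2,'yaw',np.degrees(np.arctan2(d[1],d[0])),'w',np.linalg.norm(thick[0]-thick[1]),np.linalg.norm(thin[0]-thin[1]))
hsv=cv2.cvtColor(t['pixels'],cv2.COLOR_RGB2HSV)
mo=((hsv[...,0]<16)&(hsv[...,1]>190)&(hsv[...,2]>60)).astype(np.uint8)
ys,xs=np.nonzero(mo[235:280,370:430]);print('orange px',xs.min()+370,xs.max()+370,ys.min()+235,ys.max()+235)
for z in (0,.05,.1): print(z,ray(t,[[xs.min()+370,256],[413,256],[398,ys.min()+235],[398,ys.max()+235]],z)[:,:2].round(3).tolist())
V=hsv[...,2].astype(int)
for u in (295,320,340,360,385): print(u,[(r,V[r,u]) for r in range(216,234)])
E
```

```text
[[0.5121 0.303  0.0045]
 [0.5056 0.3354 0.0045]] [[0.389  0.3098 0.0285]
 [0.3943 0.2725 0.0285]]
len 0.12049840586825895 ctr [0.45022037 0.30518454] yaw 13.470199245875566 w 0.037736919428565566 0.03308640778280552
orange px 382 420 241 270
0 [[0.492, -0.093], [0.491, -0.172], [0.53, -0.136], [0.456, -0.132]]
0.05 [[0.484, -0.087], [0.483, -0.162], [0.521, -0.128], [0.45, -0.124]]
0.1 [[0.477, -0.081], [0.475, -0.153], [0.511, -0.12], [0.443, -0.116]]
295 [(216, np.int64(185)), (217, np.int64(176)), (218, np.int64(178)), (219, np.int64(184)), (220, np.int64(188)), (221, np.int64(191)), (222, np.int64(192)), (223, np.int64(193)), (224, np.int64(188)), (225, np.int64(178)), (226, np.int64(124)), (227, np.int64(72)), (228, np.int64(84)), (229, np.int64(85)), (230, np.int64(78)), (231, np.int64(115)), (232, np.int64(172)), (233, np.int64(171))]
320 [(216, np.int64(186)), (217, np.int64(185)), (218, np.int64(186)), (219, np.int64(187)), (220, np.int64(189)), (221, np.int64(189)), (222, np.int64(184)), (223, np.int64(173)), (224, np.int64(117)), (225, np.int64(73)), (226, np.int64(86)), (
[... 641 characters left out ...]
(220, np.int64(167)), (221, np.int64(66)), (222, np.int64(84)), (223, np.int64(83)), (224, np.int64(79)), (225, np.int64(110)), (226, np.int64(167)), (227, np.int64(165)), (228, np.int64(165)), (229, np.int64(166)), (230, np.int64(167)), (231, np.int64(164)), (232, np.int64(164)), (233, np.int64(162))]
385 [(216, np.int64(184)), (217, np.int64(181)), (218, np.int64(148)), (219, np.int64(68)), (220, np.int64(84)), (221, np.int64(79)), (222, np.int64(78)), (223, np.int64(110)), (224, np.int64(169)), (225, np.int64(165)), (226, np.int64(163)), (227, np.int64(162)), (228, np.int64(165)), (229, np.int64(160)), (230, np.int64(162)), (231, np.int64(166)), (232, np.int64(160)), (233, np.int64(160))]
```

Request:
{"fn": "move_arm", "kwargs": {
  "commands": [
    [[0,0,0],-1,80],
    [[0,0,0],-1,80],
    [[0,0,0],-1,80],
    [[0,0,0],-1,80],
    [[0,0,0],-0.6,80]
  ]
}}

```text
time_s: 0.6
eef_pos: [0.2837, 0.5844, 0.214]
ee_rot: [[-0.971, -0.241, -0.0], [-0.241, 0.971, -0.001], [0.001, -0.001, -1.0]]
wrist_force: [0.1, 0.9, 0.1]
gripper_width: 0.0799
grip_force: 0.0
```

Request:
{"fn": "move_arm", "kwargs": {
  "commands": [
    [[-0.18,-0.97,0],0,80],
    [[-0.18,-0.97,0],0,80],
    [[-0.18,-0.97,0],0,80],
    [[-0.18,-0.97,0],0,80],
    [[-0.18,-0.97,0],0,80],
    [[-0.18,-0.97,0],0,80],
    [[-0.18,-0.97,0],0,80],
    [[-0.18,-0.97,0],0,80]
  ]
}}

```text
time_s: 1.4
eef_pos: [0.349, 0.4392, 0.2147]
ee_rot: [[-0.972, -0.236, 0.0], [-0.236, 0.972, 0.0], [-0.0, 0.0, -1.0]]
wrist_force: [-1.0, -0.1, 0.3]
gripper_width: 0.0801
grip_force: 0.0
```

Request:
{"fn": "move_arm", "kwargs": {
  "commands": [
    [[-0.18,-0.97,0],0,80],
    [[-0.18,-0.97,0],0,80],
    [[-0.18,-0.97,0],0,80],
    [[-0.18,-0.97,0],0,80],
    [[-0.18,-0.97,0],0,80],
    [[-0.18,-0.97,0],0,80],
    [[-0.18,-0.97,0],0,80],
    [[0,0,0],0,80]
  ]
}}

```text
time_s: 2.2
eef_pos: [0.4064, 0.3115, 0.2147]
ee_rot: [[-0.973, -0.231, 0.001], [-0.231, 0.973, -0.001], [-0.0, -0.001, -1.0]]
wrist_force: [0.1, 0.5, 1.0]
gripper_width: 0.0801
grip_force: 0.0
```

```bash
python3 - <<'E'
from h import *
w=shot('wrist','w1'); p=w['pixels']
hsv=cv2.cvtColor(p,cv2.COLOR_RGB2HSV)
m=((hsv[...,0]<28)&(hsv[...,0]>10)&(hsv[...,1]>70)&(hsv[...,2]>90)).astype(np.uint8)
cs=sorted(cv2.findContours(m,0,cv2.CHAIN_APPROX_NONE)[0],key=cv2.contourArea)[-3:]
for c in cs:
    ap=cv2.approxPolyDP(c,8,True)[:,0]; print(cv2.contourArea(c),ap.tolist(),ray(w,ap,.0045)[:,:2].round(4).tolist(),ray(w,ap,.0285)[:,:2].round(4).tolist())
print(w['eye'],env.get_obs()['eef_pos'])
E
```

```text
602.0 [[405, 380], [401, 421], [416, 421], [420, 380]] [[0.5793, 0.458], [0.6376, 0.4701], [0.6331, 0.4887], [0.5749, 0.4761]] [[0.5643, 0.4478], [0.619, 0.4591], [0.6148, 0.4766], [0.5603, 0.4647]]
731.5 [[323, 379], [302, 379], [285, 411], [301, 417]] [[0.6015, 0.3591], [0.6075, 0.3338], [0.6575, 0.323], [0.6615, 0.3446]] [[0.5851, 0.3551], [0.5908, 0.3314], [0.6377, 0.3213], [0.6414, 0.3416]]
3272.5 [[294, 202], [295, 304], [324, 304], [325, 202]] [[0.3957, 0.2774], [0.5122, 0.304], [0.5043, 0.337], [0.3879, 0.3102]] [[0.3923, 0.2785], [0.5014, 0.3035], [0.4941, 0.3344], [0.385, 0.3093]]
[0.34215249 0.29598089 0.38530008] [0.40552403 0.31340333 0.21480448]
```

View pics/w1.png

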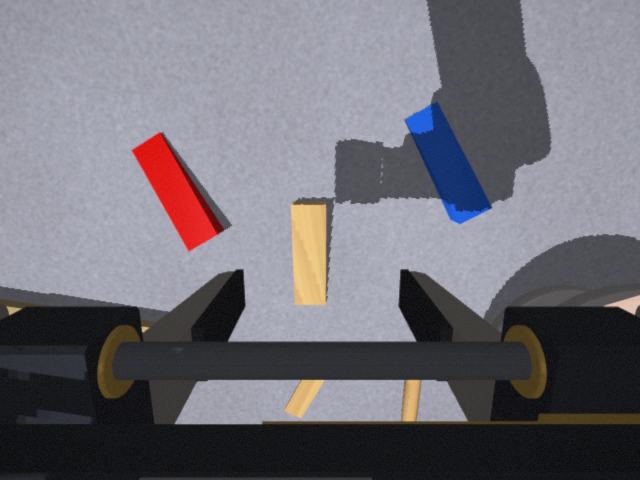

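The wrist view shows the wedge at (294–325, 202–304), thick end at row 202, centred between the fingers apart from about 16 mm. It agrees with the top view.

Request:
{"fn": "move_arm", "kwargs": {
  "commands": [
    [[0,-0.8,0],0,80],
    [[0,0,1],0,80],
    [[0,0,1],0,80],
    [[0,0,1],0,80],
    [[0,0,1],0,80],
    [[0,0,1],0,80],
    [[0,0,1],0,80],
    [[0,0,0],0,80]
  ]
}}

```text
time_s: 3.05
eef_pos: [0.4066, 0.2991, 0.0924]
ee_rot: [[-0.971, -0.237, -0.004], [-0.237, 0.971, -0.002], [0.005, -0.001, -1.0]]
wrist_force: [-0.4, -0.5, 0.8]
gripper_width: 0.0801
grip_force: 0.0
```

Request:
{"fn": "move_arm", "kwargs": {
  "commands": [
    [[-0.15,-0.13,1],0,80],
    [[0,0,1],0,80],
    [[0,0,1],0,80],
    [[0,0,0.8],0,80],
    [[0,0,0.5],0,80],
    [[0,0,0],0,80]
  ]
}}

```text
time_s: 3.65
eef_pos: [0.4117, 0.2976, 0.0082]
ee_rot: [[-0.972, -0.237, -0.001], [-0.237, 0.972, -0.001], [0.001, -0.0, -1.0]]
wrist_force: [-0.2, -0.1, 0.3]
gripper_width: 0.0801
grip_force: 0.0
```

Request:
{"fn": "move_arm", "kwargs": {
  "commands": [
    [[0,0,0],0,25],
    [[0,0,0],0,25],
    [[0,0,0],0,25],
    [[0,0,0],0,25],
    [[0,0,0],0,25],
    [[0,0,0],0,25],
    [[0,0,0],0,25],
    [[0,0,0],0,25]
  ],
  "newtons": 30
}}

```text
time_s: 4.45
eef_pos: [0.4123, 0.2974, 0.0088]
ee_rot: [[-0.972, -0.236, 0.0], [-0.236, 0.972, 0.0], [-0.0, 0.0, -1.0]]
wrist_force: [-0.7, -1.5, 3.3]
gripper_width: 0.0355
grip_force: 30.0
```

Request:
{"fn": "move_arm", "kwargs": {
  "commands": [
    [[0,0,-0.7],0,25],
    [[0,0,-1],0,25],
    [[0,0,-1],0,25],
    [[0,0,-0.8],0.57,25],
    [[0,0,0],0.57,25],
    [[0,0,0],0,25]
  ]
}}

```text
time_s: 5.05
eef_pos: [0.4126, 0.2976, 0.0798]
ee_rot: [[-0.998, -0.067, 0.001], [-0.067, 0.998, 0.001], [-0.001, 0.001, -1.0]]
wrist_force: [0.2, -0.4, -0.6]
gripper_width: 0.0356
grip_force: 30.0
```

Request:
{"fn": "move_arm", "kwargs": {
  "commands": [
    [[-0.06,-0.94,0],0,25],
    [[-0.06,-0.94,0],0,25],
    [[-0.06,-0.94,0],0,25],
    [[-0.06,-0.94,0],0,25],
    [[-0.06,-0.94,0],0,25],
    [[-0.06,-0.94,0],0,25],
    [[-0.06,-0.94,0],0,25],
    [[-0.06,-0.94,0],0,25]
  ]
}}

```text
time_s: 5.85
eef_pos: [0.4316, 0.1471, 0.0786]
ee_rot: [[-0.998, -0.07, -0.001], [-0.07, 0.998, -0.0], [0.001, -0.0, -1.0]]
wrist_force: [-0.3, 0.2, -1.0]
gripper_width: 0.0354
grip_force: 30.0
```

Request:
{"fn": "move_arm", "kwargs": {
  "commands": [
    [[-0.06,-0.94,0],0,25],
    [[-0.06,-0.94,0],0,25],
    [[-0.06,-0.94,0],0,25],
    [[-0.06,-0.94,0],0,25],
    [[-0.06,-0.94,0],0,25],
    [[-0.06,-0.94,0],0,25],
    [[0,0,0],0,25],
    [[0,0,0],0,25]
  ]
}}

```text
time_s: 6.65
eef_pos: [0.4464, 0.0361, 0.0786]
ee_rot: [[-0.998, -0.068, -0.0], [-0.068, 0.998, 0.0], [0.0, 0.0, -1.0]]
wrist_force: [-0.1, 0.5, 0.2]
gripper_width: 0.0358
grip_force: 30.0
```

```bash
python3 - <<'E'
from h import *
t=shot('top','t2'); s=shot('scene','s2'); o=env.get_obs(); print(o['eef_pos'],o['ee_rot'],o['gripper_width'])
f=lambda c,x,y,w,h:cv2.resize(c['pixels'][y:y+h,x:x+w,::-1],(400,480),interpolation=cv2.INTER_CUBIC)
cv2.imwrite('pics/c2.png',np.hstack([f(t,250,120,200,240),f(s,180,150,250,300)]))
E
```

```text
[0.44642662 0.03689441 0.07857217] [[-9.97607816e-01 -6.91271930e-02 -2.77467597e-04]
 [-6.91273068e-02  9.97607756e-01  4.24231255e-04]
 [ 2.47477911e-04  4.42397004e-04 -9.99999872e-01]] 0.03572391772749463
```

View pics/c2.png

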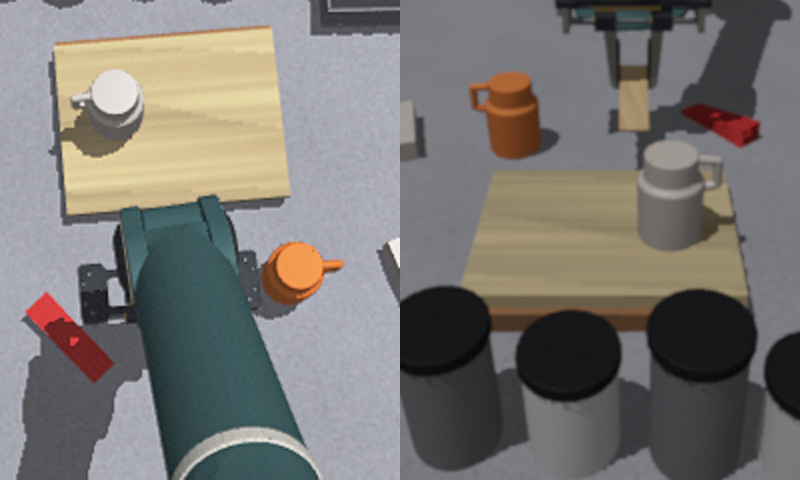

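The crop shows the wedge held level with its thin end facing the board. The orange mug is beside the gripper body at crop (297,270) with a small gap, so I keep a left bias of about 14 mm.

Request:
{"fn": "move_arm", "kwargs": {
  "commands": [
    [[-0.12,-0.81,0],0,25],
    [[0,0,0],0,25],
    [[0,0,1],0,25],
    [[0,0,1],0,25],
    [[0,0,0.9],0,25],
    [[0,0,0.5],0,25],
    [[0,0,0],0,25],
    [[0,0,0],0,25]
  ]
}}

```text
time_s: 7.55
eef_pos: [0.4503, 0.0204, 0.0108]
ee_rot: [[-0.998, -0.068, 0.0], [-0.068, 0.998, 0.0], [-0.0, 0.0, -1.0]]
wrist_force: [0.1, -0.6, -0.7]
gripper_width: 0.0358
grip_force: 30.0
```

```bash
python3 - <<'E'
from h import *
w=shot('wrist','w3'); s=shot('scene','s3'); o=env.get_obs(); print(o['eef_pos'],o['wrist_force'])
f=lambda c,x,y,w,h:cv2.resize(c['pixels'][y:y+h,x:x+w,::-1],(400,480),interpolation=cv2.INTER_CUBIC)
cv2.imwrite('pics/c3.png',np.hstack([cv2.resize(w['pixels'][:,:,::-1],(400,300)),f(s,220,150,200,240)[:300]]))
E
```

```text
[0.4505575  0.02014469 0.01120426] [-0.3801738   0.15019396 -0.968885  ]
```

View pics/c3.png

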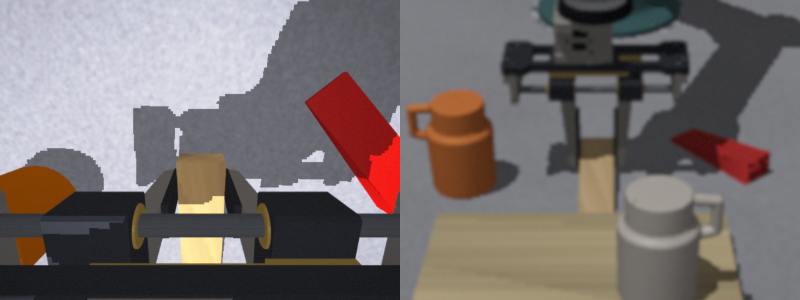

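The wedge is low, straight and centred on the board front (scene crop x≈597), and the orange mug is clear. Next I lower it to the bench and advance.

Request:
{"fn": "move_arm", "kwargs": {
  "commands": [
    [[0,0,0.1],0,25],
    [[-0.8,0,0],0,25],
    [[-0.8,0,0],0,25],
    [[-0.8,0,0],0,25],
    [[-0.7,0,0],0,25],
    [[-0.4,0,0],0,25],
    [[0,0,0],0,25]
  ]
}}

```text
time_s: 8.35
eef_pos: [0.521, 0.0247, 0.0088]
ee_rot: [[-0.998, -0.067, 0.001], [-0.067, 0.998, 0.0], [-0.001, 0.0, -1.0]]
wrist_force: [-0.8, 0.4, -0.7]
gripper_width: 0.0356
grip_force: 30.0
```

Request:
{"fn": "move_arm", "kwargs": {
  "commands": [
    [[-0.15,0,0],0,25],
    [[-0.15,0,0],0,25],
    [[-0.15,0,0],0,25],
    [[0,0,0],0,25]
  ]
}}

```text
time_s: 8.75
eef_pos: [0.5294, 0.0252, 0.0086]
ee_rot: [[-0.998, -0.067, 0.001], [-0.067, 0.998, 0.0], [-0.001, 0.0, -1.0]]
wrist_force: [0.2, 0.0, -0.5]
gripper_width: 0.0362
grip_force: 30.0
```

Request:
{"fn": "move_arm", "kwargs": {
  "commands": [
    [[-0.15,0,0.03],0,25],
    [[-0.15,0,0],0,25],
    [[0,0,0],0,25]
  ]
}}

```text
time_s: 9.05
eef_pos: [0.5329, 0.0254, 0.0086]
ee_rot: [[-0.998, -0.067, -0.004], [-0.067, 0.998, -0.0], [0.004, 0.0, -1.0]]
wrist_force: [-7.0, -0.0, 12.2]
gripper_width: 0.0355
grip_force: 30.0
```

Request:
{"fn": "move_arm", "kwargs": {
  "commands": [
    [[-0.15,0,0],0,25],
    [[-0.15,0,0],0,25],
    [[0,0,0],0,25]
  ]
}}

```text
time_s: 9.35
eef_pos: [0.5339, 0.0255, 0.0082]
ee_rot: [[-0.998, -0.067, -0.015], [-0.067, 0.998, -0.001], [0.015, 0.0, -1.0]]
wrist_force: [-17.6, -1.5, 23.6]
gripper_width: 0.0362
grip_force: 30.0
```

Contact came where predicted. The tool is pressing the wedge onto the bench, so I relieve that downward load.

Request:
{"fn": "move_arm", "kwargs": {
  "commands": [
    [[0,0,-0.06],0,25],
    [[0,0,-0.04],0,25],
    [[0,0,0],0,25]
  ]
}}

```text
time_s: 9.65
eef_pos: [0.5385, 0.0258, 0.0089]
ee_rot: [[-0.998, -0.067, -0.005], [-0.067, 0.998, -0.0], [0.005, -0.0, -1.0]]
wrist_force: [-3.9, -0.4, -5.8]
gripper_width: 0.0354
grip_force: 30.0
```

Request:
{"fn": "move_arm", "kwargs": {
  "commands": [
    [[-0.15,0,0],0,25],
    [[-0.1,0,0],0,25],
    [[0,0,0],0,25]
  ]
}}

```text
time_s: 9.95
eef_pos: [0.5462, 0.0263, 0.0097]
ee_rot: [[-0.998, -0.067, -0.0], [-0.067, 0.998, -0.0], [0.0, -0.0, -1.0]]
wrist_force: [-2.8, -0.7, -4.4]
gripper_width: 0.0359
grip_force: 30.0
```

Request:
{"fn": "move_arm", "kwargs": {
  "commands": [
    [[-0.15,0,0],0,25],
    [[-0.1,0,0],0,25],
    [[0,0,0],0,25]
  ]
}}

```text
time_s: 10.25
eef_pos: [0.5516, 0.0267, 0.0101]
ee_rot: [[-0.998, -0.067, 0.001], [-0.067, 0.998, 0.0], [-0.001, 0.0, -1.0]]
wrist_force: [-3.3, -0.1, -5.0]
gripper_width: 0.0356
grip_force: 30.0
```

Request:
{"fn": "move_arm", "kwargs": {
  "commands": [
    [[0,0,0.04],0,25],
    [[0,0,0.03],0,25],
    [[0,0,0],0,25]
  ]
}}

```text
time_s: 10.55
eef_pos: [0.5516, 0.0267, 0.0088]
ee_rot: [[-0.998, -0.067, 0.001], [-0.067, 0.998, 0.0], [-0.001, 0.0, -1.0]]
wrist_force: [-1.5, -0.2, -5.0]
gripper_width: 0.0359
grip_force: 30.0
```

Request:
{"fn": "move_arm", "kwargs": {
  "commands": [
    [[0,0,0.02],0,25],
    [[0,0,0.02],0,25],
    [[0,0,0],0,25]
  ]
}}

```text
time_s: 10.85
eef_pos: [0.5517, 0.0267, 0.0084]
ee_rot: [[-0.998, -0.067, 0.001], [-0.067, 0.998, 0.0], [-0.001, 0.0, -1.0]]
wrist_force: [-1.8, -0.4, 0.5]
gripper_width: 0.0358
grip_force: 30.0
```

On the bench, with vertical load about zero. Push a little more to jam it, then release.

Request:
{"fn": "move_arm", "kwargs": {
  "commands": [
    [[-0.1,0,0],0,25],
    [[0,0,0],0,25],
    [[0,0,0],0,25]
  ]
}}

```text
time_s: 11.15
eef_pos: [0.5518, 0.0267, 0.0083]
ee_rot: [[-0.998, -0.067, -0.003], [-0.067, 0.998, -0.0], [0.003, 0.0, -1.0]]
wrist_force: [-6.4, -0.2, 5.9]
gripper_width: 0.0354
grip_force: 30.0
```

Request:
{"fn": "move_arm", "kwargs": {
  "commands": [
    [[0,0,0],0,50],
    [[0,0,0],0,50],
    [[0,0,0],0,50],
    [[0,0,0],0,50],
    [[0,0,0],0,50]
  ]
}}

```text
time_s: 11.65
eef_pos: [0.5532, 0.0268, 0.0079]
ee_rot: [[-0.998, -0.067, 0.001], [-0.067, 0.998, 0.0], [-0.001, 0.0, -1.0]]
wrist_force: [-0.1, 1.6, 0.6]
gripper_width: 0.0498
grip_force: 0.0
```

Request:
{"fn": "move_arm", "kwargs": {
  "commands": [
    [[0,0,-0.3],0,50],
    [[0,0,-0.6],0,50],
    [[0,0,-1],0,50],
    [[0,0,-1],0,50],
    [[0,0,-1],0,50],
    [[0,0,-1],0,50],
    [[0,0,-1],0,50],
    [[0,0,-1],0,50]
  ]
}}

```text
time_s: 12.45
eef_pos: [0.5531, 0.0268, 0.1478]
ee_rot: [[-0.998, -0.067, 0.001], [-0.067, 0.998, 0.0], [-0.001, 0.0, -1.0]]
wrist_force: [-0.5, -0.3, 0.0]
gripper_width: 0.0497
grip_force: 0.0
```

Request:
{"fn": "move_arm", "kwargs": {
  "commands": [
    [[1,0,-1],0,50],
    [[1,0,-1],0,50],
    [[1,0,0],0,50],
    [[1,0,0],0,50],
    [[1,0,0],0,50],
    [[0,0,0],0,50],
    [[0,0,0],0,50]
  ]
}}

```text
time_s: 13.15
eef_pos: [0.4539, 0.0201, 0.1869]
ee_rot: [[-0.998, -0.067, 0.002], [-0.067, 0.998, 0.0], [-0.002, 0.0, -1.0]]
wrist_force: [0.4, -0.8, 0.4]
gripper_width: 0.0496
grip_force: 0.0
```

```bash
python3 - <<'E'
from h import *
t=shot('top','t4'); w=shot('wrist','w4'); s=shot('scene','s4'); o=env.get_obs(); print(o['eef_pos'],o['wrist_force'],o['time_s'])
f=lambda c,x,y,w,h:cv2.resize(c['pixels'][y:y+h,x:x+w,::-1],(400,400),interpolation=cv2.INTER_CUBIC)
cv2.imwrite('pics/c4.png',np.hstack([f(w,0,0,640,480),f(s,200,200,220,220)]))
E
```

```text
[0.45414672 0.02016646 0.18615695] [-0.56244125  0.14056746  0.24473259] 13.3
```

View pics/c4.png

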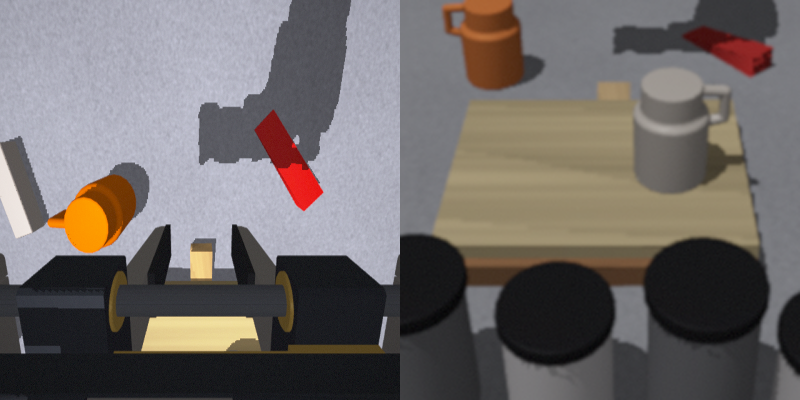

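The wrist crop shows the wedge square under the front edge (crop 202, 245–280) and let go. The scene crop shows the mug upright. A quick numeric check of depth, offset and lift follows.

```bash
python3 - <<'E'
from h import *
w=load('w4');hsv=cv2.cvtColor(w['pixels'],cv2.COLOR_RGB2HSV)
m=((hsv[...,0]<30)&(hsv[...,0]>10)&(hsv[...,1]>60)&(hsv[...,2]>150)).astype(np.uint8); m[:280]=0;m[345:]=0;m[:,:270]=0;m[:,380:]=0
c=max(cv2.findContours(m,0,2)[0],key=cv2.contourArea);x,y,ww,h=cv2.boundingRect(c);print(x,y,ww,h)
print('thick end',ray(w,[[x,y],[x+ww,y]],.0285).round(4).tolist(),'edge',ray(w,[[x,y+h],[x+ww,y+h]],.034).round(4).tolist())
a,b=load('s3'),load('s4')
for n in ('sc0','s4'):
    g=cv2.cvtColor(load(n)['pixels'],cv2.COLOR_RGB2GRAY).astype(float); S=cv2.cvtColor(load(n)['pixels'],cv2.COLOR_RGB2HSV)[...,1]
    for u in (250,270,290,300): 
        col=S[235:285,u].astype(float); k=np.argmax(np.diff(col)); i=np.where(col>60)[0][0]; print(n,u,235+i-1+(60-col[i-1])/(col[i]-col[i-1]))
print(proj(b,[[.574,.0145,.031],[.574,.0145,.034]]))
E
```

```text
304 296 36 39
thick end [[0.5254, 0.0067, 0.0285], [0.5229, 0.0428, 0.0285]] edge [[0.5654, 0.0093, 0.034], [0.5629, 0.0457, 0.034]]
sc0 250 233.87179487179486
sc0 270 256.9310344827586
sc0 290 256.8125
sc0 300 256.80645161290323
s4 250 233.8909090909091
s4 270 255.42857142857142
s4 290 255.25
s4 300 255.35
[[309.43135975 256.68798144]
 [309.39866446 255.42929778]]
```

The front edge rose about 1.5 px, roughly 3.5 mm. The wedge sits about 14 mm from the middle and square to the edge, and the mug is standing.

```bash
python3 -c "
from rig import env
print(env.job_done())"
```

```text
the job is handed in; nothing more can be done
None
```

I pushed the thick wedge in square under the front edge, about 14 mm left of its middle, lifting the edge about 3.5 mm by camera; I let go with the mug still standing, and handed the job in after about 13 s (no verdict was returned).

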